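# Clamp a casting mould square with twin knobs

## Robot

A 6-joint arm with a two-finger parallel gripper is mounted at the origin on a cart in front of the work surface, level with it; the furniture and walls round the work are solid. World frame = base frame: x ahead of the robot, y to its left, z up, the work surface at z = 0. Lengths are in m, angles in rad, forces in N, time in s.
With the tool pointing down it reaches from about 0.225 to 0.875 m from the base axis. Payload 3.4 kg.
Tool frame: the origin (TCP) lies midway between the tips of the shut fingers; the grasp point (between the pads) lies 19 mm behind it; x points along the fingers, z is the direction in which the jaws open and shut, and the axes are right-handed (so a half turn about x gives the same grasp; the last joint's range is limited). The gripper opens to 85 mm and grips with 20 to 120 N. Pads are 22 mm wide; open, the fingers measure 114 mm over their backs; the gripper's body (76 mm by 85 mm) begins 54 mm behind the grasp point. The pads swing forward as they close: fully open they stand 13 mm farther back than shut.
Start: joints at [1.165, 0.276, 1.505, -0, 1.361, -0.121], TCP at [0.162, 0.552, 0.196] pointing down, gripper open.
Joint ranges: [-2.89, 2.89], [-0.75, 2.08], [0.22, 2.7], [-1.18, 4.32], [0.11, 2.71], [-2.7, 2.7]. Speed limits (rad/s): [2.57, 2.57, 3.14, 3.14, 3.14, 3.14].

## Interface

Orientations are given as a unit quaternion [w, x, y, z].
In Python, from rig import manip, eyes gives the robot as it stands. The module is installed in compiled form; this text tells all that it offers.
- The arm moves only by the shell command python3 -m crank 'ROWS' [FORCE]. ROWS is JSON, a list of rows, each a list of 7 numbers: the shift along the tool's x, y, z in cm, then the turn, a rotation vector about the tool's x, y, z in degrees, then the finger opening in cm, from 0 to 8.54. A call has 1 to 5 rows; each row is the pose to reach, as a shift and turn from the pose commanded when the call began, along the tool's axes at that moment; what a row does not reach only later rows make up. A row lasts 1/8 s, in which the tool goes at most 62.5 mm and 10.7 degrees, less where a joint would pass 70% of its speed; a pose out of reach is approached as far as the arm can. A call with a gripper value outside its range is refused whole. The fingers move at their own pace and stop on an object; FORCE is the grip in N (left out, the last holds). Time passes only in rows, so rows that repeat a pose let the fingers close. It gives the time, the measured TCP pose, the force and the opening at its end, in the units of the state.
- manip.get_state(): the state, without advancing time (a new reading comes with each control period).
- eyes.get_image(name): name is "side" or "top" or "wrist"; returns a dict with "color" (420x560x3 uint8, blue, green, red), "z_map" (420x560 float32, m along the optical axis (not along the pixel's ray), 0 where there is no reading), "vertical_fov" (degrees; the focal length in pixels is half the picture's height over the tangent of half this angle, whatever the lens; pixels are square), "cx", "cy" (the principal point, pixels), "eye" and "attitude" of the camera in the world. Camera axes: x right, y up, looking along -z (the intrinsics and any distortion apply to the point x, -y, -z); pixel columns grow to the right and rows downward; lengths in m; the calibration is good to about 2 mm. A picture is of the moment at which its call begins.
- manip.sign_off(): hands the job in, once; it reports no verdict.
The state is a dict: "clock": time; "qpos": joint angles; "qd": joint speeds; "effort": joint torques, N m; "position": TCP position; "ee_rot": TCP orientation; "contact_force": force on the tool from outside, world axes, zero at the start; "moment": the same for the moment, N m; "width": finger opening in m.
Only numpy, scipy, OpenCV 4.12 (cv2) and the standard library are available. Lean on these libraries where they do the work, as an engineer would, in place of code of your own. Each camera call takes 0.05 s, during which the arm holds its last target.

## Task

Close the two-part plaster mould in the clamp on the bench: turn the two black knobs clockwise, a little on one and then a little on the other, so that the pressure plate always stays square to the bed, until both rubber buffers press plate and mould firmly against the back stop (about 25 N each, never as much as 50 N). Leave the plate square and let go; do not knock the tub of wax over or move it.

Things in the scene. Friction and masses are not known exactly. Their poses are not given: they have to be found in the camera images.
- press_centre (a point): Mould clamp: grey bed plate 245 x 250 x 16 mm, fixed to the bench. Point on the bed's top face (16 mm above the bench), midway between the knobs in y, 55 mm beyond them in x when they read 0. x points away from the robot, along the closing travel; y left; z up. Front to back on the bed: two green gearboxes with knobs, pressure plate, two mould halves, steel back stop.
- grip_left (a point): Left black bar knob, vertical axis, 85 mm left of the bed's middle. It rides on its gearbox, so it moves 6 mm along the bed's +x per rad turned. The bar is 46 mm long, 13 mm thick, 34 mm high, on a 34 mm disc. Point on the axis, 75 mm above the bed, 12 mm below the bar's top, 22 mm above the disc: the height to grip. Its x axis runs along the bar (grip across its y).
- grip_right (a point): Right black bar knob, the same as the left one, 85 mm right of the middle; knobs 170 mm apart.
- knob_left (a joint): Angle of the left knob (rad), growing clockwise seen from above; starts at 0 to 0.3; 0 = bar along the bed's x axis. Each rad drives the left gearbox with knob and buffer 6 mm along the bed's +x. Running friction about 0.28 N m, so it stays where it is left; the buffer's force adds 6 mm times force (25 N: 0.15 N m). Friction holds about 45 N.
- knob_right (a joint): Angle of the right knob, the same for the right gearbox. Both turned alike keep the plate square; 1 rad of difference skews it by about 0.035 rad (2 degrees).
- plate_mid (a point): Middle of the top of the pressure plate, a loose aluminium bar 20 x 200 x 50 mm standing on the bed across the front of the mould, 0.5 kg, pushed by the two buffers. Its y axis runs along the plate, parallel to press_centre's y when square. More than 2.5 degrees of skew (about 1.25 rad between the knobs) would chip the mould's dowels.
- buffer_left (a point): Centre of the rubber face of the left buffer, when not pressed in: on a spring plunger of the left gearbox, 25 mm above the bed, 0 mm in x from press_centre at knob 0; it then stands 1 to 4 mm short of the plate. Spring 14 N per mm, 5 mm travel (25 N is 1.8 mm, about 0.3 rad of the knob past first bearing). The point moves with the gearbox.
- buffer_right (a point): The same for the right buffer. The plate pushes two loose plaster mould halves (each 35 x 190 x 50 mm, about 0.42 kg, one behind the other), which slide until they stand shut against the back stop. The stop is bolted square, anywhere in a 7 mm range, and not measured: all bears first at 1.5 to 2.7 rad on both knobs, which has to be felt.
- tub_mid (a point): Tub of wax with a blue lid, 66 mm across, 62 mm high, standing right of and beyond the clamp, near the heap of white castings; point at its centre. Leave it alone.
There are look-alikes about, which are no part of the job. Leave any turquoise look-alike of the part that bears plate_mid alone.

How it is judged:
By the outcome, as a careful person would: the job done as asked, in the order asked, and still so for the second after the job is handed in, with the robot touching nothing.
It also fails if it takes over 72 s, if anything falls off the work surface, if the arm or the gripper's body presses on something with over 40 N, if the wrist force passes 120 N, or if a joint passes its speed limit or range.

## Working session

There is one attempt and no reset: what is moved stays moved. The work goes in short steps, Python scripts to look and compute and a shell command to move; the robot and the scene stay as the last step left them, time stands still between calls to the robot, and variables do not carry over. Pictures are saved under pics/ and viewed, and the job is handed in when it is done.

```bash
mkdir -p pics; python3 - <<'E'
from rig import manip, eyes
import cv2
print(manip.get_state())
for n in ("side","top","wrist"):
    im=eyes.get_image(n); cv2.imwrite(f"pics/{n}0.png",im["color"])
    print(n,{k:v for k,v in im.items() if k not in("color","z_map")}, im["z_map"].min(),im["z_map"].max())
E
```

```text
{'clock': 0.0, 'qpos': array([ 1.16494960e+00,  2.76580707e-01,  1.50614324e+00, -1.06508898e-06,
        1.36068975e+00, -1.20957636e-01]), 'qd': array([ 0.0002379 , -0.00032434,  0.00191267,  0.00015339, -0.00182737,
       -0.00120043]), 'effort': array([-9.81213743e-04, -4.16782308e+01, -2.45804322e+01, -4.37184708e-04,
        1.11668551e-02,  1.93038971e-06]), 'position': array([0.16134962, 0.55127726, 0.19494389]), 'ee_rot': array([ 0.56535943, -0.42427553,  0.56647525,  0.42363284]), 'contact_force': array([ 0.20766767, -0.24686493, -0.27050311]), 'moment': array([-0.03015646,  0.00630009, -0.00442616]), 'width': 0.08527377928645889}
side {'vertical_fov': 50.911106800347866, 'cx': 284.07359870621684, 'cy': 211.2494467223682, 'eye': array([ 0.39332306, -0.72505614,  0.65360746]), 'attitude': array([ 0.88824078,  0.44713936, -0.03747343, -0.09844008])} 0.0 2.5899918
top {'vertical_fov': 57.852979166746174, 'cx': 278.5393338454538, 'cy': 213.93049208755414, 'eye': array([0.39690657, 0.03844822, 0.92220102]), 'attitude': array([-0.7026801 , -0.06975743,  0.06767489,  0.70483664])} 0.0 1.947493
wrist {'vertical_fov': 66.8547460985144, 'cx': 279.04911579717555, 'cy': 212.44243746007493, 'eye': array([0.09174464, 0.57243543, 0.37247269]), 'attitude': array([ 0.79198999, -0.11538667, -0.08552275,  0.59340006])} 0.0 1.4680494
```

View pics/side0.png

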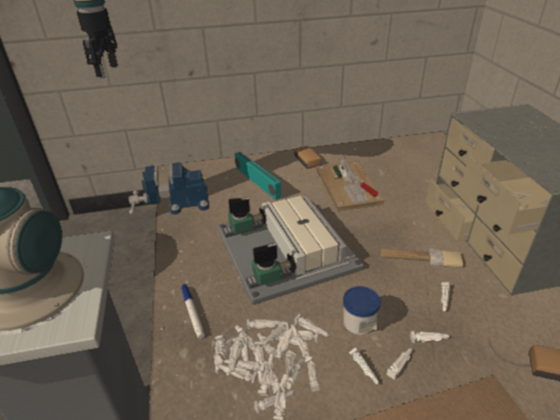

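View pics/top0.png

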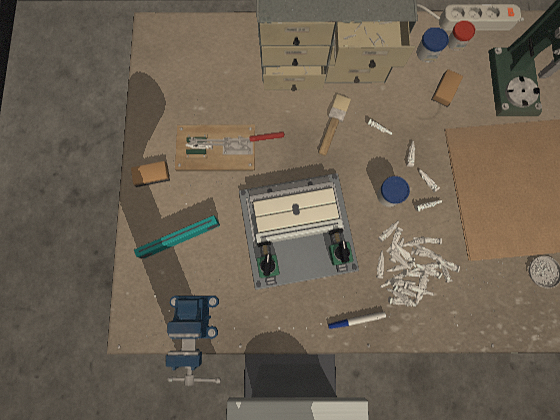

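View pics/wrist0.png

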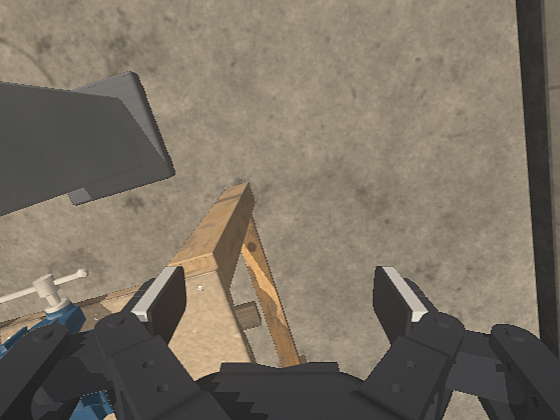

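```bash
cat > h.py <<'E'
import numpy as np, cv2
from rig import manip, eyes
from scipy.spatial.transform import Rotation as R
def rot(q): return R.from_quat([q[1],q[2],q[3],q[0]])
def cloud(im):
    z=im["z_map"];h,w=z.shape;f=h/2/np.tan(np.radians(im["vertical_fov"])/2)
    v,u=np.mgrid[:h,:w]
    p=np.stack([(u-im["cx"])/f*z,-(v-im["cy"])/f*z,-z],-1)
    return rot(im["attitude"]).apply(p.reshape(-1,3)).reshape(h,w,3)+im["eye"]
def ray(im,u,v,zp):
    f=420/2/np.tan(np.radians(im["vertical_fov"])/2)
    d=rot(im["attitude"]).apply([(u-im["cx"])/f,-(v-im["cy"])/f,-1])
    return im["eye"]+d*(zp-im["eye"][2])/d[2]
E
python3 - <<'E'
from h import *
im=eyes.get_image("top");P=cloud(im);c=im["color"]
crop=cv2.resize(c[165:300,220:420],None,fx=4,fy=4,interpolation=cv2.INTER_CUBIC);cv2.imwrite("pics/topc.png",crop)
s=eyes.get_image("side");cv2.imwrite("pics/sidec.png",cv2.resize(s["color"][180:310,200:380],None,fx=4,fy=4,interpolation=cv2.INTER_CUBIC))
for uv in [(267,257),(341,247),(297,240),(296,210),(395,190),(300,265),(200,300)]: print(uv,P[uv[1],uv[0]].round(4))
# knob bar tops: z ~ 16+87=103mm
for n,(a,b) in {"L":(248,290),"R":(322,360)}.items():
    m=np.zeros(c.shape[:2],bool);m[215:285,a:b]=True
    m&=(abs(P[...,2]-0.103)<0.008)
    q=P[m];
    if len(q)<5: print(n,len(q));continue
    print(n,len(q),q.mean(0).round(4),np.ptp(q,axis=0)); r=cv2.minAreaRect((q[:,:2]*1000).astype(np.float32));print(r)
# plate/mould tops z~0.066
m=np.zeros(c.shape[:2],bool);m[170:260,240:360]=True;m&=(abs(P[...,2]-0.066)<0.006)
r=cv2.minAreaRect((P[m][:,:2]*1000).astype(np.float32));print("moulds",r,m.sum())
m=np.zeros(c.shape[:2],bool);m[170:300,235:370]=True;m&=(abs(P[...,2]-0.016)<0.006)
r=cv2.minAreaRect((P[m][:,:2]*1000).astype(np.float32));print("bed",r,cv2.boxPoints(r),m.sum())
E
```

```text
(267, 257) [0.4641 0.0657 0.1031]
(341, 247) [ 0.4852 -0.0941  0.1026]
(297, 240) [ 0.5118 -0.0033  0.0151]
(296, 210) [5.752e-01 5.000e-04 6.390e-02]
(395, 190) [ 0.6231 -0.2319  0.0598]
(300, 265) [ 0.4521 -0.0096  0.0166]
(200, 300) [0.3732 0.2151 0.061 ]
L 127 [0.4492 0.066  0.103 ] [0.04284289 0.01498685 0.01023206]
((449.48358154296875, 66.1099624633789), (12.908449172973633, 43.791358947753906), 84.48661804199219)
R 133 [ 0.4771 -0.1006  0.1027] [0.04542248 0.0163692  0.01053653]
((477.8407897949219, -101.07817840576172), (45.734230041503906, 12.741604804992676), 6.952430248260498)
moulds ((543.588134765625, -10.544479370117188), (184.25148010253906, 211.44073486328125), 6.050848007202148) 3460
bed ((539.4434204101562, -4.1397247314453125), (245.84742736816406, 250.25949096679688), 10.12263011932373) [[ 396.44092   97.4377 ]
 [ 440.4254  -148.92621]
 [ 682.4459  -105.71715]
 [ 638.4614   140.64676]] 4461
```

View pics/topc.png

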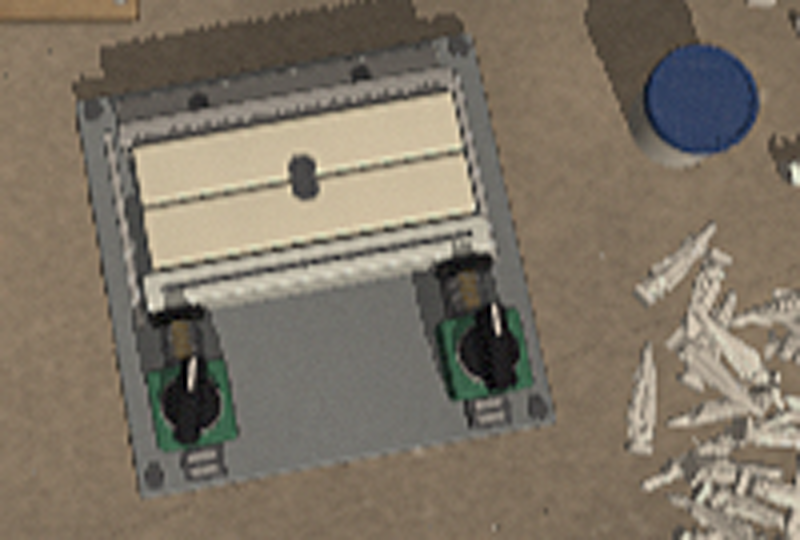

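View pics/sidec.png

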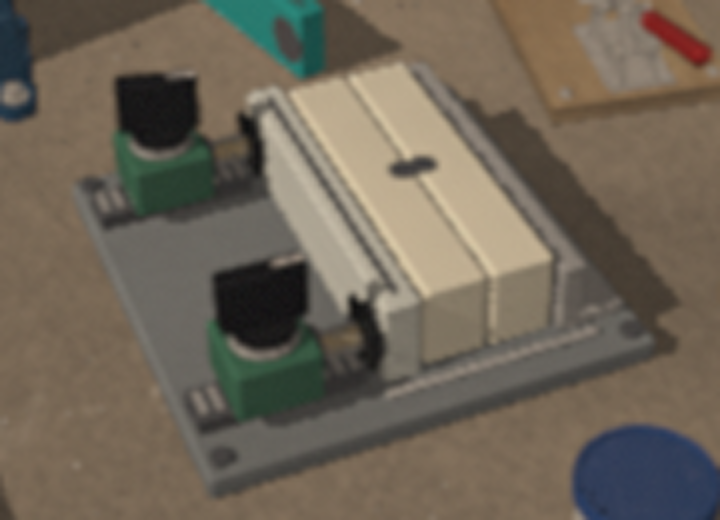

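```bash
cat >> h.py <<'E'
def to(pos,jaw,st=None):
    """tool-axes shift(cm) & turn(deg) to reach TCP pos, tool down, tool z at heading jaw(deg world)"""
    st=st or manip.get_state(); M=rot(st["ee_rot"]).as_matrix()
    d=M.T@(np.array(pos)-st["position"])*100
    a=np.radians(jaw); z=np.array([np.cos(a),np.sin(a),0]);x=np.array([0,0,-1.]);T=np.stack([x,np.cross(z,x),z],1)
    w=R.from_matrix(M.T@T).as_rotvec(degrees=True)
    print("t",st["clock"],"shift",d.round(2),"turn",w.round(2),"jaw now",np.degrees(np.arctan2(M[1,2],M[0,2])).round(1),"q",st["qpos"].round(3))
E
python3 - <<'E'
from h import *
to([.478,-.101,.14],95);to([.478,-.101,.14],-85);to([.449,.066,.14],85)
print(rot(manip.get_state()["ee_rot"]).as_matrix().round(3))
E
```

```text
t 0.25 shift [  5.58 -48.71 -53.73] turn [-2.132e+01 -5.000e-02 -2.000e-02] jaw now 73.7 q [ 1.165  0.276  1.506  0.     1.361 -0.121]
t 0.25 shift [  5.58 -48.71 -53.73] turn [ 1.5868e+02 -2.0000e-02  7.0000e-02] jaw now 73.7 q [ 1.165  0.276  1.506  0.     1.361 -0.121]
t 0.25 shift [  5.57 -41.24 -38.52] turn [-1.132e+01 -5.000e-02 -1.000e-02] jaw now 73.7 q [ 1.165  0.276  1.506  0.     1.361 -0.121]
[[-0.    -0.96   0.281]
 [-0.001  0.281  0.96 ]
 [-1.     0.    -0.001]]
```

```bash
python3 -m crank '[[0.5,-4,-4.4,-2,0,0,6],[1,-8,-8.8,-4,0,0,5],[1.5,-12,-13.2,-6,0,0,4],[2,-16,-17.6,-8,0,0,4],[2.5,-20,-22,-10,0,0,4]]' 80
python3 -c "
from h import *
to([.478,-.101,.16],95)"
```

```text
clock: 0.88
position: [0.2923, 0.2829, 0.1708]
ee_rot: [0.527, -0.472, 0.526, 0.472]
contact_force: [1.1, -0.3, -0.3]
width: 0.0399
t 0.875 shift [  1.09 -22.61 -36.16] turn [-11.21   0.02   0.06] jaw now 83.8 q [ 0.598  0.036  1.87  -0.     1.235 -0.864]
```

```bash
python3 -m crank '[[0.3,-3.2,-5.1,-2,0,0,4],[0.6,-6.4,-10.2,-4,0,0,4],[0.9,-9.6,-15.3,-6,0,0,4],[1.0,-12.8,-20.4,-8,0,0,4],[1.0,-16,-25.5,-9,0,0,4]]'
python3 -c "
from h import *
to([.478,-.101,.16],95)"
```

```text
clock: 1.5
position: [0.4233, 0.0116, 0.1609]
ee_rot: [-0.488, 0.512, -0.488, -0.511]
contact_force: [0.3, 1.1, -0.0]
width: 0.0403
t 1.5 shift [  0.09  -4.94 -11.5 ] turn [-2.31  0.02  0.06] jaw now 92.7 q [-1.380e-01  7.000e-02  1.859e+00  1.000e-03  1.212e+00 -1.756e+00]
```

```bash
python3 -m crank '[[0,-2.9,-5,-1,0,0,4],[0,-5.3,-10,-2,0,0,4],[0,-5.3,-10,-2,0,0,4]]'
python3 - <<'E'
from h import *
to([.478,-.101,.16],95)
im=eyes.get_image("wrist");cv2.imwrite("pics/w1.png",im["color"]);P=cloud(im)
for lo,hi in((.095,.11),):
    m=(P[...,2]>lo)&(P[...,2]<hi)&(im["z_map"]>0)&(abs(P[...,0]-.478)<.05)
    for n,yc in(("R",-.101),("L",.066)):
        k=m&(abs(P[...,1]-yc)<.035);q=P[k]
        if len(q)>5: print(n,len(q),cv2.minAreaRect((q[:,:2]*1000).astype(np.float32)))
E
```

```text
clock: 1.88
position: [0.4824, -0.0875, 0.1605]
ee_rot: [-0.48, 0.52, -0.48, -0.518]
contact_force: [0.3, 0.5, 0.0]
width: 0.0402
t 1.875 shift [ 0.05  0.54 -1.31] turn [-0.57 -0.08  0.06] jaw now 94.4 q [-3.210e-01  1.720e-01  1.737e+00 -1.000e-03  1.231e+00 -1.969e+00]
R 962 ((475.93194580078125, -101.58873748779297), (45.38895034790039, 13.055039405822754), 7.506255149841309)
L 1157 ((449.38262939453125, 65.15034484863281), (13.519601821899414, 43.35953140258789), 83.67887115478516)
```

View pics/w1.png

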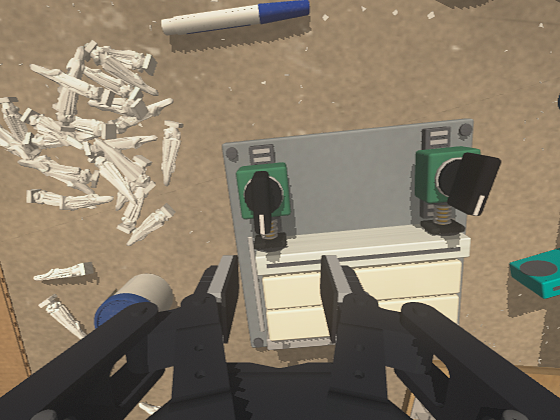

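```bash
python3 - <<'E'
from h import *
to([.4765,-.1014,.074],97.5)
E
```

```text
t 1.925 shift [ 8.63  0.53 -1.59] turn [-3.    0.04 -0.05] jaw now 94.5 q [-0.318  0.17   1.74   0.     1.233 -1.968]
```

```bash
python3 -m crank '[[2,0.5,-1.6,-3,0,0,4],[5,0.5,-1.6,-3,0,0,4],[8.6,0.5,-1.6,-3,0,0,4],[8.6,0.5,-1.6,-3,0,0,0],[8.6,0.5,-1.6,-3,0,0,0]]' 80
python3 -c "
from h import *
to([.4765,-.1014,.074],97.5);s=manip.get_state();print(s['contact_force'],s['moment'],s['width'])"
```

```text
clock: 2.55
position: [0.4771, -0.0996, 0.0759]
ee_rot: [-0.465, 0.533, -0.465, -0.532]
contact_force: [-0.4, -0.2, 0.5]
width: 0.0041
t 2.55 shift [ 0.19  0.08 -0.17] turn [ 0.24 -0.02  0.08] jaw now 97.7 q [-0.349  0.248  1.873  0.     1.02  -2.055]
[-0.42747782 -0.20889548  0.5086462 ] [-0.05784278 -0.04176815  0.05655097] 0.004075482228919575
```

```bash
python3 - <<'E'
from h import *
im=eyes.get_image("wrist");cv2.imwrite("pics/w2.png",im["color"])
im=eyes.get_image("side");cv2.imwrite("pics/s2.png",cv2.resize(im["color"][150:330,180:420],None,fx=3,fy=3))
print(manip.get_state()['width'])
E
```

```text
-0.0001119897191426171
```

View pics/w2.png

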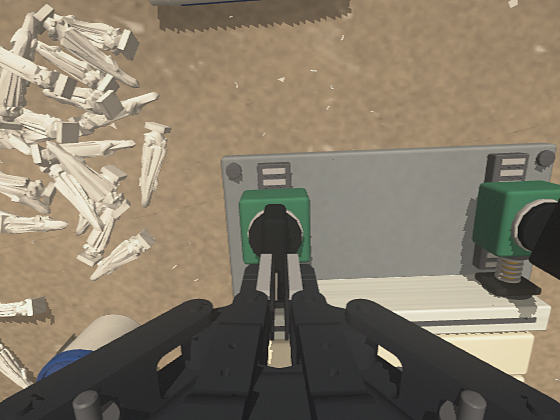

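View pics/s2.png

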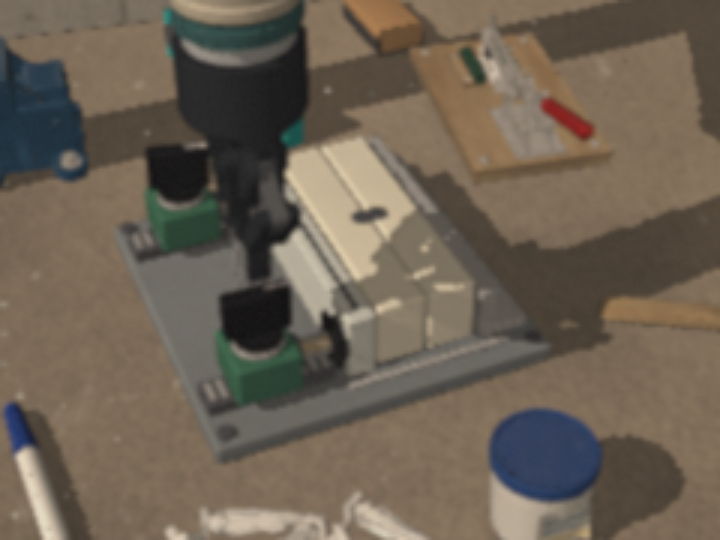

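```bash
python3 - <<'E'
from h import *
st=manip.get_state();print(st["position"],st["qpos"].round(3))
def proj(im,p):
    f=420/2/np.tan(np.radians(im["vertical_fov"])/2)
    c=rot(im["attitude"]).inv().apply(np.array(p)-im["eye"]);return im["cx"]+f*c[0]/-c[2],im["cy"]-f*c[1]/-c[2]
for n in("wrist","side","top"):
    im=eyes.get_image(n);P=cloud(im)
    print(n,"tcp",proj(im,st["position"]),"knobR",proj(im,[.4765,-.1014,.103]), im["eye"],im["attitude"])
    cv2.imwrite(f"pics/{n}3.png",im["color"])
    if n=="wrist":
        for uv in[(275,212),(270,235),(266,262),(292,262),(280,240),(266,290),(280,215)]:print(uv,P[uv[1],uv[0]].round(4))
    if n=="side":
        for uv in [(266,240),(266,235),(264,250),(262,254)]:print(uv,P[uv[1],uv[0]].round(4))
E
```

```text
[ 0.47776745 -0.10020745  0.07639163] [-0.35   0.247  1.872  0.     1.02  -2.055]
wrist tcp (np.float64(278.1590030233221), np.float64(244.2366847312707)) knobR (np.float64(276.0034508476748), np.float64(261.3611096516222)) [ 0.40527782 -0.10926385  0.25363017] [ 0.65092192 -0.09596359 -0.1089057   0.74513837]
(275, 212) [ 0.4534 -0.1051  0.092 ]
(270, 235) [ 0.4624 -0.1063  0.1031]
(266, 262) [ 0.4673 -0.1069  0.1245]
(292, 262) [ 0.4657 -0.0954  0.1245]
(280, 240) [ 0.4646 -0.1009  0.1028]
(266, 290) [ 0.4667 -0.106   0.1492]
(280, 215) [ 0.4533 -0.1025  0.0963]
side tcp (np.float64(265.7680634344507), np.float64(256.9147617306493)) knobR (np.float64(264.56602794787045), np.float64(247.006965415262)) [ 0.39332306 -0.72505614  0.65360746] [ 0.88824078  0.44713936 -0.03747343 -0.09844008]
(266, 240) [ 0.4788 -0.1102  0.1271]
(266, 235) [ 0.479  -0.113   0.1414]
(264, 250) [ 0.4741 -0.1085  0.1021]
(262, 254) [ 0.47   -0.1073  0.0918]
top tcp (np.float64(342.01229456280794), np.float64(251.61727006548725)) knobR (np.float64(344.57059786005755), np.float64(251.01682705186744)) [0.39690657 0.03844822 0.92220102] [-0.7026801  -0.06975743  0.06767489  0.70483664]
```

View pics/top3.png

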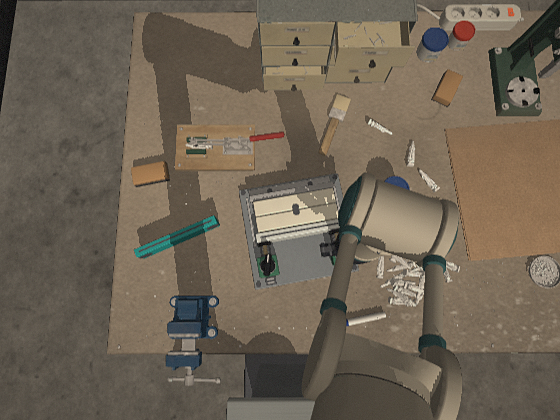

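```bash
python3 - <<'E'
import cv2
c=cv2.imread("pics/wrist3.png");cv2.imwrite("pics/w3c.png",cv2.resize(c[180:380,190:370],None,fx=4,fy=3,interpolation=cv2.INTER_CUBIC))
c=cv2.imread("pics/side3.png");cv2.imwrite("pics/s3c.png",cv2.resize(c[200:300,220:320],None,fx=6,fy=6,interpolation=cv2.INTER_CUBIC))
E
```

```text
(no output)
```

View pics/w3c.png

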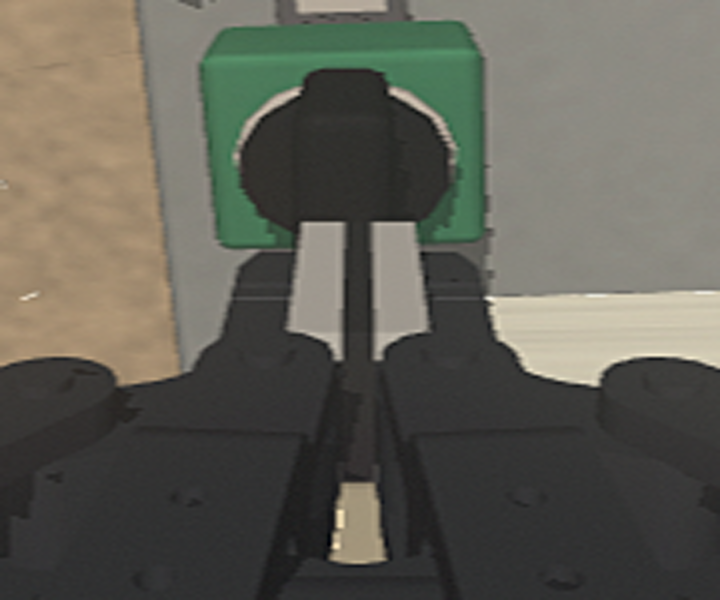

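View pics/s3c.png

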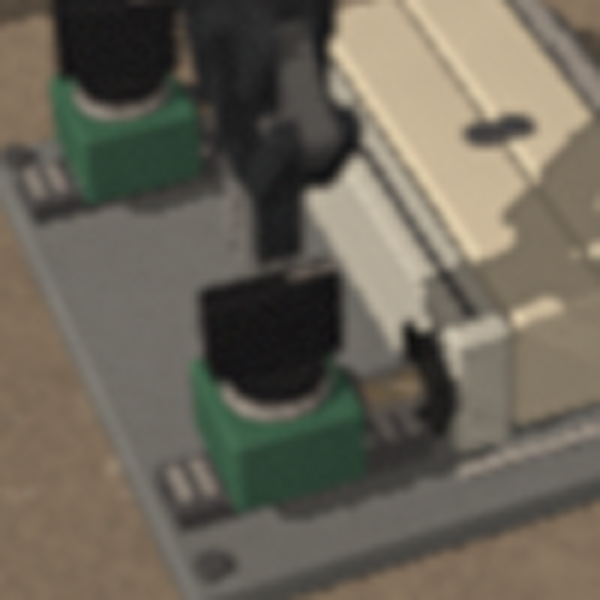

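```bash
python3 - <<'E'
from h import *
st=manip.get_state();im=eyes.get_image("wrist");P=cloud(im);M=rot(st["ee_rot"]).as_matrix()
for u in (268,279,290):
  for v in range(200,275,4):
    p=P[v,u];print(u,v,p.round(4),(M.T@(p-st["position"])*1000).round(1),im["color"][v,u])
print(st["width"],st["contact_force"])
E
```

```text
268 200 [ 0.4557 -0.1099  0.0581] [17.7 22.8 -6.4] [ 99 134  82]
268 204 [ 0.4581 -0.1095  0.0588] [17.1 20.4 -6.4] [61 75 58]
268 208 [ 0.4546 -0.1092  0.0802] [-4.3 23.8 -5.7] [44 47 47]
268 212 [ 0.4543 -0.109   0.089 ] [-13.1  24.   -5.4] [44 49 49]
268 216 [ 0.4541 -0.1087  0.0966] [-20.7  24.1  -5.1] [45 47 47]
268 220 [ 0.4549 -0.1085  0.1007] [-24.8  23.3  -5. ] [50 53 53]
268 224 [ 0.4568 -0.1082  0.1015] [-25.6  21.4  -5. ] [47 51 51]
268 228 [ 0.4586 -0.108   0.1024] [-26.5  19.6  -5. ] [45 48 49]
268 232 [ 0.4607 -0.1077  0.1023] [-26.4  17.4  -5. ] [45 47 49]
268 236 [ 0.4629 -0.1074  0.1021] [-26.2  15.2  -5.1] [44 48 50]
268 240 [ 0.465  -0.1072  0.1022] [-26.4  13.1  -5.1] [46 48 50]
268 244 [ 0.4673 -0.1069  0.1019] [-26.   10.8  -5.1] [46 48 49]
268 248 [ 0.4693 -0.1066  0.1024] [-26.5   8.8  -5.1] [46 49 50]
268 252 [ 0.4713 -0.1064  0.103 ] [-27.1   6.8  -5.1] [42 44 45]
268 256 [ 0.4669 -0.1064  0.1175] [-41.6  11.1  -4.6] [143 152 159]
268 260 [ 0.467  -0.1063  0.1214] [-45.6  11.   -4.5] [144 153 159]
268 264 [ 0.4667 -0.1061  0.1262] [-50.3  11.3  -4.3] [143 1
[... 1941 characters left out ...]
 [ 0.4739 -0.0935  0.0688] [7.1 2.6 7.3] [43 47 46]
290 240 [ 0.4766 -0.0931  0.0685] [ 7.4 -0.2  7.4] [40 43 42]
290 244 [ 0.4791 -0.0927  0.0688] [ 7.1 -2.7  7.4] [40 43 42]
290 248 [ 0.4817 -0.0924  0.0691] [ 6.8 -5.3  7.4] [39 42 43]
290 252 [ 0.4848 -0.0919  0.0682] [ 7.7 -8.4  7.4] [36 37 39]
290 256 [ 0.4657 -0.0963  0.1171] [-41.2  11.    5.6] [144 154 160]
290 260 [ 0.4654 -0.0965  0.1221] [-46.2  11.3   5.5] [144 153 159]
290 264 [ 0.4654 -0.0966  0.1262] [-50.4  11.3   5.3] [144 154 159]
290 268 [ 0.4653 -0.0967  0.1303] [-54.4  11.4   5.2] [142 152 158]
290 272 [ 0.4651 -0.0969  0.1343] [-58.5  11.6   5.1] [143 153 158]
0.00023943601426296447 [ 0.50297141 -0.52644652  0.22389021]
```

```bash
python3 - <<'E'
from h import *
im=eyes.get_image("side");P=cloud(im)
for u in (262,266,270):
  for v in range(228,258,2): print(u,v,P[v,u].round(4),im["color"][v,u])
E
```

```text
262 228 [ 0.4701 -0.1316  0.1739] [42 42 41]
262 230 [ 0.4699 -0.1313  0.1693] [41 40 40]
262 232 [ 0.4697 -0.1309  0.1645] [39 39 39]
262 234 [ 0.4695 -0.1307  0.1598] [46 48 49]
262 236 [ 0.472  -0.1094  0.1374] [53 55 56]
262 238 [ 0.4718 -0.1089  0.1322] [52 54 55]
262 240 [ 0.4718 -0.1072  0.1261] [57 60 62]
262 242 [ 0.4715 -0.1072  0.1213] [59 61 63]
262 244 [ 0.4713 -0.1069  0.1162] [77 82 86]
262 246 [ 0.4722 -0.0977  0.1032] [48 50 53]
262 248 [ 0.471  -0.1052  0.1049] [29 29 29]
262 250 [ 0.4704 -0.1086  0.103 ] [27 26 28]
262 252 [ 0.4702 -0.1075  0.097 ] [22 22 23]
262 254 [ 0.4697 -0.1093  0.0936] [24 24 25]
262 256 [ 0.4694 -0.1099  0.0891] [24 24 25]
266 228 [ 0.4737 -0.1557  0.1921] [31 30 31]
266 230 [ 0.4742 -0.1509  0.1839] [27 27 27]
266 232 [ 0.4766 -0.132   0.164 ] [29 27 28]
266 234 [ 0.4793 -0.1112  0.1422] [28 29 29]
266 236 [ 0.4789 -0.113   0.139 ] [34 34 33]
266 238 [ 0.4786 -0.1133  0.1346] [34 33 34]
266 240 [ 0.4789 -0.1092  0.1263] [29 28 30]
266 242 [ 0.4785 -0.1106  0.1227] [36 36 35]
266 244 [ 0.479  -0.1053  0.1133] [57 60 64]
266 246 [ 0.4796 -0.
[... 227 characters left out ...]
8   0.0858] [22 20 23]
270 228 [ 0.4806 -0.1545  0.1899] [32 33 33]
270 230 [ 0.4821 -0.1437  0.1767] [30 29 30]
270 232 [ 0.484  -0.1302  0.1612] [76 82 87]
270 234 [ 0.4878 -0.1036  0.1344] [ 90  98 102]
270 236 [ 0.4864 -0.1119  0.1367] [77 82 85]
270 238 [ 0.4863 -0.1109  0.131 ] [73 77 80]
270 240 [ 0.4858 -0.1128  0.1279] [72 77 80]
270 242 [ 0.4857 -0.1124  0.1228] [72 76 79]
270 244 [ 0.4881 -0.0951  0.1028] [70 75 82]
270 246 [ 0.4869 -0.102   0.1039] [56 60 66]
270 248 [ 0.486  -0.1065  0.103 ] [24 25 27]
270 250 [ 0.4859 -0.106   0.0975] [23 24 24]
270 252 [ 0.4853 -0.1083  0.0946] [24 23 24]
270 254 [ 0.4851 -0.1083  0.0896] [21 19 21]
270 256 [ 0.485  -0.1072  0.0835] [23 21 22]
```

```bash
python3 -m crank '[[0,0.1,0,0,0,0,4],[0,0.1,0,0,0,0,4],[1.5,0.1,0,0,0,0,4],[3,0.1,0,0,0,0,4]]' 80
python3 - <<'E'
from h import *
st=manip.get_state();to([.4765,-.1014,.036],97.5);im=eyes.get_image("wrist");P=cloud(im);M=rot(st["ee_rot"]).as_matrix()
cv2.imwrite("pics/w4.png",im["color"])
print(st["width"],st["contact_force"],st["moment"])
Q=(P-st["position"])@M*1000
m=(im["color"].min(-1)>120)&(abs(Q[...,1]-11)<4)&(abs(Q[...,2])<40)&(Q[...,0]<0)
for s in(-1,1):
    k=m&(s*Q[...,2]>5);print(s,k.sum(),Q[k].max(0).round(1),Q[k].min(0).round(1))
E
```

```text
clock: 3.4
position: [0.4758, -0.1005, 0.0446]
ee_rot: [-0.466, 0.533, -0.465, -0.532]
contact_force: [0.3, -0.2, 0.3]
width: 0.0399
t 3.4 shift [ 0.86 -0.05 -0.09] turn [ 0.18 -0.01  0.03] jaw now 97.7 q [-0.351  0.284  1.917  0.     0.941 -2.056]
0.03991728531807441 [ 0.32845843 -0.15896484  0.28286773] [-0.02022777  0.06255522 -0.00598738]
-1 573 [-13.7  14.9  -9.1] [-79.4   7.1 -27.8]
1 592 [-15.9  14.9  36.7] [-121.7    7.     5.8]
```

View pics/w4.png

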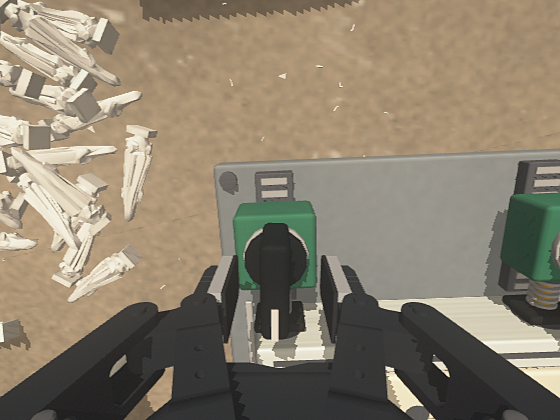

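```bash
python3 -m crank '[[0.8,-0.05,-0.1,0,0,0,4],[0.8,-0.05,-0.1,0,0,0,0],[0.8,-0.05,-0.1,0,0,0,0],[0.8,-0.05,-0.1,0,0,0,0]]' 80
python3 - <<'E'
from h import *
st=manip.get_state();to([.4765,-.1014,.036],97.5)
print(st["width"],st["contact_force"],st["moment"],st["effort"].round(3))
im=eyes.get_image("wrist");cv2.imwrite("pics/w5.png",im["color"])
E
```

```text
clock: 3.95
position: [0.4766, -0.1023, 0.0371]
ee_rot: [-0.465, 0.533, -0.466, -0.532]
contact_force: [-0.0, -4.3, -0.4]
width: 0.0118
t 3.95 shift [ 0.11 -0.01  0.09] turn [ 0.18 -0.09  0.03] jaw now 97.7 q [-3.530e-01  2.940e-01  1.924e+00 -1.000e-03  9.220e-01 -2.057e+00]
0.011802149874779028 [-0.01823782 -4.34376061 -0.44250952] [-0.65617194  0.1597214  -0.24221989] [  2.427 -37.004 -18.151   1.045   0.265  -0.201]
```

View pics/w5.png

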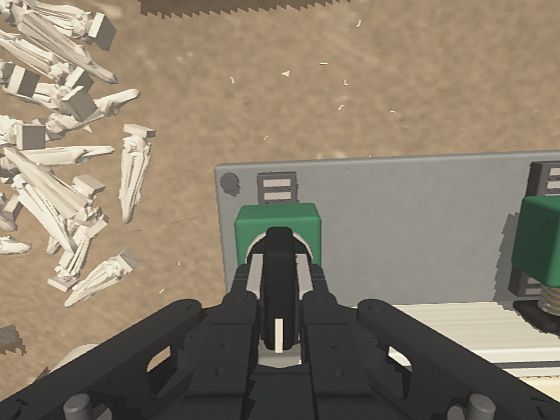

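```bash
python3 -m crank '[[0,-0.08,0,8,0,0,0],[0,-0.17,0.01,16,0,0,0],[0,-0.25,0.02,24,0,0,0],[0,-0.25,0.02,24,0,0,0]]' 80
python3 - <<'E'
from h import *
st=manip.get_state();to([.4765,-.1014,.036],97.5)
print(st["width"],st["contact_force"],st["moment"],st["position"])
im=eyes.get_image("wrist");cv2.imwrite("pics/w6.png",im["color"])
st=manip.get_state();print(st["contact_force"],st["moment"])
E
```

```text
clock: 4.5
position: [0.4791, -0.1018, 0.0371]
ee_rot: [0.566, -0.425, 0.566, 0.423]
contact_force: [-0.7, -6.1, -0.4]
width: 0.0118
t 4.5 shift [ 0.11  0.26 -0.03] turn [-23.8   -0.1    0.06] jaw now 73.7 q [-0.35   0.297  1.919 -0.002  0.923 -1.636]
0.011763625350092528 [-0.74179457 -6.12527979 -0.39052197] [-0.79106019  0.14433945 -0.29480346] [ 0.47912549 -0.10183779  0.03713962]
[-1.15435219 -5.47282819 -0.19916427] [-0.79142789  0.11834726 -0.27486916]
```

View pics/w6.png

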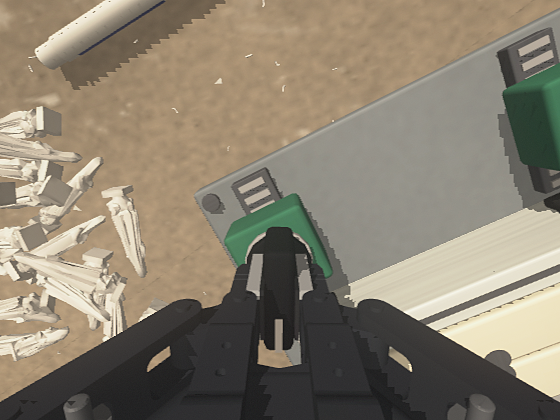

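```bash
python3 - <<'E'
from h import *
to([.4494,.0655,.036],83.7);print(manip.get_state()["effort"].round(3))
E
```

```text
t 4.55 shift [ 0.08  7.54 15.23] turn [-9.97 -0.09  0.07] jaw now 73.7 q [-0.351  0.297  1.919 -0.002  0.923 -1.636]
[  3.084 -37.008 -17.923   1.292   0.355  -0.26 ]
```

```bash
python3 -m crank '[[0,0,0,0,0,0,4],[-1.5,0,0,0,0,0,4],[-4.2,0.5,1,0,0,0,4],[-4.2,2.9,5.8,-3,0,0,4],[-4.2,5.2,10.5,-6,0,0,4]]' 80
python3 - <<'E'
from h import *
st=manip.get_state();to([.4494,.0655,.036],83.7,st);print(st["width"],st["contact_force"],st["moment"],st["effort"].round(3))
E
```

```text
clock: 5.18
position: [0.4584, 0.0163, 0.0794]
ee_rot: [0.544, -0.453, 0.542, 0.453]
contact_force: [0.2, 0.6, 1.0]
width: 0.0401
t 5.175 shift [4.35 1.77 4.67] turn [-4.    0.11  0.07] jaw now 79.7 q [-0.118  0.204  1.925  0.002  1.012 -1.51 ]
0.04011045030775606 [0.23654657 0.55216159 0.98627599] [ 0.01391511 -0.02931117  0.00336282] [ -5.399 -33.266 -19.861  -0.134   0.22   -0.372]
```

```bash
python3 -m crank '[[0,1.8,4.6,-4,0,0,4],[0,1.8,4.6,-4,0,0,4]]' 80
cat >> h.py <<'E'
def bars(im,P,x0=.44,x1=.54):
    for n,s in(("R",-1),("L",1)):
        m=(P[...,2]>.098)&(P[...,2]<.108)&(im["z_map"]>0)&(im["color"].max(-1)<80)&(abs(P[...,0]-.478)<.06)&(abs(P[...,1]-(-.1 if s<0 else .066))<.04)
        q=P[m]
        if len(q)<40: print(n,len(q));continue
        c,(w,h),a=cv2.minAreaRect((q[:,:2]*1000).astype(np.float32))
        if h>w:a+=90;w,h=h,w
        a=(a+90)%180-90
        print(n,len(q),"ctr",np.round(c,1),"size",round(w,1),round(h,1),"heading",round(a,1))
E
python3 - <<'E'
from h import *
im=eyes.get_image("wrist");P=cloud(im);bars(im,P);cv2.imwrite("pics/w7.png",im["color"])
to([.4494,.0655,.036],83.7)
E
```

```text
clock: 5.42
position: [0.4473, 0.0665, 0.0789]
ee_rot: [0.526, -0.472, 0.525, 0.474]
contact_force: [-1.1, 0.4, -0.1]
width: 0.0402
R 687 ctr [479.6 -96.3] size 45.4 5.1 heading -16.8
L 1683 ctr [447.3  65.9] size 45.5 12.8 heading -5.6
t 5.475 shift [ 4.3  -0.11  0.08] turn [0.18 0.05 0.  ] jaw now 83.9 q [-1.100e-02  1.970e-01  1.935e+00  1.000e-03  1.009e+00 -1.476e+00]
```

View pics/w7.png

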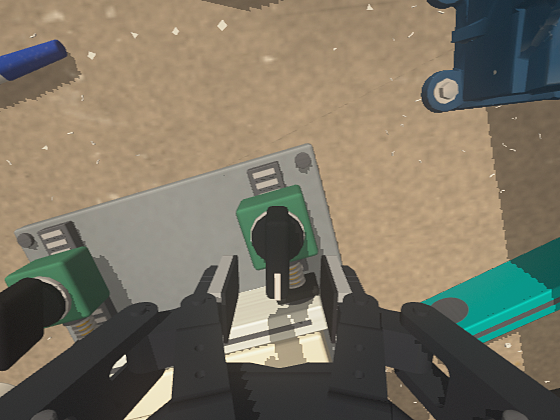

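```bash
python3 -m crank '[[2,0,0.05,-0.5,0,0,4],[4.2,0,0.05,-0.5,0,0,4],[4.2,0,0.05,-0.5,0,0,0],[4.2,0,0.05,-0.5,0,0,0],[4.2,0,0.05,-0.5,0,0,0]]' 80
python3 - <<'E'
from h import *
st=manip.get_state();to([.4475,.0660,.036],84.4,st);print(st["width"],st["contact_force"],st["moment"],st["effort"].round(3))
E
```

```text
clock: 6.1
position: [0.4488, 0.065, 0.0368]
ee_rot: [0.526, -0.472, 0.525, 0.474]
contact_force: [1.3, 6.2, -7.1]
width: 0.0121
t 6.1 shift [0.08 0.14 0.08] turn [-0.39  0.22 -0.05] jaw now 84.0 q [-0.013  0.251  1.993  0.005  0.898 -1.483]
0.012065869435197094 [ 1.30005892  6.15565645 -7.0527533 ] [ 0.91292585 -0.08824669 -0.02206373] [ -3.088 -37.038 -19.852  -1.747   0.193  -0.048]
```

```bash
python3 -m crank '[[0,-0.09,0.05,9,0,0,0],[0,-0.18,0.08,18,0,0,0],[0,-0.27,0.1,27,0,0,0],[0,-0.37,0.14,36,0,0,0]]' 80
python3 - <<'E'
from h import *
st=manip.get_state();to([.4475,.0660,.036],84.4,st);print(st["width"],st["contact_force"],st["moment"],st["effort"].round(3))
E
```

```text
clock: 6.6
position: [0.4522, 0.0654, 0.0368]
ee_rot: [0.646, -0.286, 0.646, 0.288]
contact_force: [0.2, 5.0, -6.9]
width: 0.0122
t 6.6 shift [ 0.08  0.39 -0.27] turn [-36.56   0.1   -0.11] jaw now 47.8 q [-0.011  0.256  1.985  0.003  0.901 -0.848]
0.012153538690584003 [ 0.22241757  4.95941341 -6.85539155] [0.64217019 0.09536127 0.28469624] [ -2.394 -37.144 -20.065  -0.958  -0.118  -0.726]
```

```bash
python3 -m crank '[[0,0,0,0,0,0,4],[-1.5,0,0,0,0,0,4],[-4.2,0,0,-6,0,0,4],[-4.2,0,0,-16,0,0,4]]' 80
python3 - <<'E'
from h import *
st=manip.get_state();to([.4790,-.1023,.036],73.5,st);print(st["width"],st["contact_force"],st["moment"],st["effort"].round(3))
im=eyes.get_image("wrist");P=cloud(im);bars(im,P)
im=eyes.get_image("top");P=cloud(im);bars(im,P)
E
```

```text
clock: 7.1
position: [0.4556, 0.0639, 0.0818]
ee_rot: [0.6, -0.379, 0.596, 0.377]
contact_force: [-0.2, 0.3, 0.1]
width: 0.0402
t 7.1 shift [  4.6   -9.21 -14.03] turn [-8.87  0.11  0.38] jaw now 64.6 q [-1.200e-02  2.000e-01  1.923e+00 -1.000e-03  1.012e+00 -1.139e+00]
0.04023207478253426 [-0.20492702  0.30299399  0.13110732] [-0.02284522  0.00528365 -0.01830902] [ 5.9000e-02 -3.3503e+01 -2.0603e+01  1.0000e-03  7.3000e-02  1.2530e+00]
R 90 ctr [457.1 -95.6] size 10.2 3.4 heading -82.5
L 1672 ctr [451.4  67. ] size 45.2 13.1 heading -42.1
R 114 ctr [ 479.6 -100.7] size 45.0 13.0 heading -16.7
L 0
```

```bash
python3 -m crank '[[0,-3.1,-4.7,-4,0,0,4],[0,-6.2,-9.4,-8,0,0,4],[0,-9.2,-14,-9,0,0,4],[2.2,-9.2,-14,-9,0,0,4],[4.5,-9.2,-14,-9,0,0,4]]' 80
python3 - <<'E'
from h import *
st=manip.get_state();to([.4793,-.1018,.036],73.4,st);print(st["width"],st["contact_force"],st["moment"],st["effort"].round(3))
E
```

```text
clock: 7.82
position: [0.475, -0.1032, 0.0337]
ee_rot: [0.569, -0.421, 0.568, 0.42]
contact_force: [-0.0, 0.8, -0.6]
width: 0.0398
t 7.825 shift [-0.23 -0.37  0.26] turn [-0.45 -0.01  0.08] jaw now 73.0 q [-0.357  0.297  1.932 -0.     0.912 -1.63 ]
0.039841991553566686 [-0.02825617  0.75122376 -0.63772732] [-0.06588975 -0.00617574  0.02626288] [-5.8500e-01 -3.8245e+01 -1.9212e+01 -4.4000e-02  3.5200e-01 -2.0000e-03]
```

```bash
python3 -m crank '[[-0.2,-0.35,0.25,0,0,0,2.5],[-0.2,-0.35,0.25,0,0,0,0],[-0.2,-0.35,0.25,0,0,0,0]]' 80
python3 - <<'E'
from h import *
st=manip.get_state();to([.4793,-.1018,.036],73.4,st);print(st["width"],st["contact_force"],st["moment"],st["effort"].round(3))
E
```

```text
clock: 8.2
position: [0.4791, -0.1019, 0.0366]
ee_rot: [0.567, -0.423, 0.568, 0.421]
contact_force: [-0.8, -5.5, -5.5]
width: 0.0119
t 8.2 shift [ 0.06 -0.02  0.02] turn [-0.11 -0.19  0.1 ] jaw now 73.3 q [-0.349  0.298  1.92  -0.004  0.921 -1.626]
0.011916840219231208 [-0.75283261 -5.45019615 -5.4990748 ] [-0.60256393  0.1200993   0.06601342] [  2.554 -38.922 -19.301   1.352   0.258   0.072]
```

```bash
python3 -m crank '[[0,-0.09,0.02,9.2,0,0,0],[0,-0.17,0.05,18.4,0,0,0],[0,-0.26,0.09,27.6,0,0,0],[0,-0.34,0.13,36.8,0,0,0],[0,-0.43,0.17,46,0,0,0]]' 80
python3 - <<'E'
from h import *
st=manip.get_state();to([.4793,-.1018,.036],73.4,st);print(st["width"],st["contact_force"],st["moment"],st["effort"].round(3))
E
```

```text
clock: 8.82
position: [0.4839, -0.1011, 0.0366]
ee_rot: [0.688, -0.166, 0.687, 0.164]
contact_force: [-1.2, -3.4, -4.2]
width: 0.0119
t 8.825 shift [ 0.06  0.15 -0.44] turn [-46.39  -0.09   0.18] jaw now 27.0 q [-0.345  0.303  1.911 -0.003  0.924 -0.814]
0.011932274193676786 [-1.22043076 -3.35064182 -4.24623509] [-0.44641902 -0.02745013  0.28231781] [  1.422 -39.528 -19.304   1.047   0.336  -0.758]
```

```bash
python3 -m crank '[[0,0,0,0,0,0,4],[-1.5,0,0,0,0,0,4],[-4.2,0.5,0.1,-3,0,0,4],[-4.2,5.9,1.7,-10,0,0,4],[-4.2,11.3,3.3,-18,0,0,4]]' 80
python3 - <<'E'
from h import *
st=manip.get_state();to([.452,.066,.036],47.9,st);print(st["width"],st["contact_force"],st["moment"],st["effort"].round(3))
E
```

```text
clock: 9.45
position: [0.462, 0.0169, 0.0793]
ee_rot: [0.653, -0.274, 0.651, 0.273]
contact_force: [0.3, 0.9, 0.8]
width: 0.0401
t 9.45 shift [4.33 4.17 2.78] turn [-2.43  0.15  0.14] jaw now 45.5 q [-1.150e-01  2.080e-01  1.919e+00  1.000e-03  1.011e+00 -9.090e-01]
0.04010928957864025 [0.26055707 0.91229626 0.83366404] [-0.00846688  0.0213282   0.00042041] [ -5.938 -33.521 -19.887  -0.178   0.232   0.18 ]
```

```bash
python3 -m crank '[[0,4.2,2.8,-2.4,0,0,4],[2,4.2,2.8,-2.4,0,0,4],[4.3,4.2,2.8,-2.4,0,0,4],[4.3,4.2,2.8,-2.4,0,0,0],[4.3,4.2,2.8,-2.4,0,0,0]]' 80
python3 - <<'E'
from h import *
st=manip.get_state();to([.452,.066,.036],47.9,st);print(st["width"],st["contact_force"],st["moment"],st["effort"].round(3))
im=eyes.get_image("top");P=cloud(im);bars(im,P);cv2.imwrite("pics/t8.png",im["color"])
E
```

```text
clock: 10.07
position: [0.4516, 0.0661, 0.0356]
ee_rot: [0.648, -0.285, 0.646, 0.286]
contact_force: [2.0, 4.3, -4.0]
width: 0.0118
t 10.075 shift [-0.04 -0.04  0.02] turn [-0.29  0.13 -0.01] jaw now 47.6 q [-0.009  0.256  1.99   0.002  0.894 -0.841]
0.011842992462355812 [ 2.04019703  4.31747895 -3.96864383] [ 0.59647507 -0.05069097  0.13877249] [ -1.613 -35.715 -18.695  -0.847   0.241   0.167]
R 101 ctr [484.5 -99. ] size 42.8 12.6 heading -62.4
L 0
```

```bash
python3 -m crank '[[0,-0.04,0.1,9,0,0,0],[0,-0.1,0.18,18,0,0,0],[0,-0.15,0.25,27,0,0,0],[0,-0.21,0.33,36,0,0,0],[0,-0.26,0.4,45,0,0,0]]' 80
python3 - <<'E'
from h import *
st=manip.get_state();to([.4845,-.1005,.036],27.1,st);print(st["width"],st["contact_force"],st["moment"],st["effort"].round(3),st["position"])
E
```

```text
clock: 10.75
position: [0.4566, 0.0672, 0.0356]
ee_rot: [0.708, -0.014, 0.706, 0.015]
contact_force: [1.5, 3.9, -3.2]
width: 0.0119
t 10.75 shift [ -0.06 -16.87   2.11] turn [-24.79   0.15  -0.05] jaw now 2.3 q [-0.006  0.262  1.98   0.002  0.897 -0.048]
0.011851213632328536 [ 1.49957179  3.92339533 -3.20262523] [ 0.70288564 -0.11498554  0.29589067] [ -2.19  -35.934 -18.209  -0.925   0.312  -0.701] [0.45660378 0.06716651 0.03560117]
```

```bash
python3 -m crank '[[0,0,0,0,0,0,4],[-1.5,0,0,0,0,0,4],[-4.2,-0.5,0.1,-5,0,0,4],[-4.2,-6,0.8,-14,0,0,4],[-4.2,-11.5,1.5,-23,0,0,4]]' 80
python3 - <<'E'
from h import *
st=manip.get_state();to([.4843,-.1010,.036],27.1,st);print(st["width"],st["contact_force"],st["moment"],st["effort"].round(3))
E
```

```text
clock: 11.38
position: [0.4767, -0.0493, 0.0782]
ee_rot: [0.69, -0.161, 0.688, 0.159]
contact_force: [0.5, -0.8, -0.9]
width: 0.0398
t 11.375 shift [ 4.23 -4.97 -1.6 ] turn [-0.93  0.11  0.14] jaw now 26.2 q [-2.480e-01  2.330e-01  1.887e+00 -1.000e-03  1.019e+00 -7.040e-01]
0.039781830069064765 [ 0.49823494 -0.78011057 -0.8900253 ] [ 0.05856723 -0.0191512   0.04733896] [  4.479 -36.846 -18.844  -0.095   0.217   1.761]
```

```bash
python3 -m crank '[[0,-5,-1.6,-0.9,0,0,4],[2,-5,-1.6,-0.9,0,0,4],[4.2,-5,-1.6,-0.9,0,0,4],[4.2,-5,-1.6,-0.9,0,0,0],[4.2,-5,-1.6,-0.9,0,0,0]]' 80
python3 - <<'E'
from h import *
st=manip.get_state();to([.4843,-.1010,.036],27.1,st);print(st["width"],st["contact_force"],st["moment"],st["effort"].round(3))
E
```

```text
clock: 12.0
position: [0.4832, -0.0999, 0.0355]
ee_rot: [0.688, -0.163, 0.688, 0.162]
contact_force: [0.8, -0.1, -4.8]
width: 0.0117
t 12.0 shift [-0.05 -0.14  0.05] turn [-0.51  0.03  0.05] jaw now 26.6 q [-0.345  0.304  1.914 -0.     0.923 -0.809]
0.011715484094689118 [ 0.79146307 -0.10341487 -4.7768844 ] [-0.0396514  -0.1036585   0.14607476] [ -0.227 -39.502 -19.43    0.178   0.291   0.218]
```

```bash
cat > r.py <<'E'
from h import *
st=manip.get_state();M=rot(st["ee_rot"]).as_matrix();j=np.degrees(np.arctan2(M[1,2],M[0,2]));phi=(99.5-j)
print("t %.2f phi %.1f deg %.3f rad"%(st["clock"],phi,np.radians(phi)),"F",st["contact_force"].round(2),"M",st["moment"].round(3),"e6",st["effort"][5].round(3),"pos",st["position"].round(4),"w",st["width"].round(4))
E
for i in 1; do :; done
python3 -m crank '[[0,-0.02,0.06,6,0,0,0],[0,-0.04,0.12,12,0,0,0],[0,-0.06,0.18,18,0,0,0]]' 80 >/dev/null; python3 r.py
```

```text
Traceback (most recent call last):
  File "r.py", line 3, in <module>
    print("t %.2f phi %.1f deg %.3f rad"%(st["clock"],phi,np.radians(phi)),"F",st["contact_force"].round(2),"M",st["moment"].round(3),"e6",st["effort"][5].round(3),"pos",st["position"].round(4),"w",st["width"].round(4))
                                                                                                                                                                                                      ^^^^^^^^^^^^^^^^^
AttributeError: 'float' object has no attribute 'round'
```

```bash
python3 -m crank '[[0,0,0.06,6,0,0,0],[0,0,0.12,12,0,0,0]]' 80 >/dev/null; python3 r.py
```

```text
Traceback (most recent call last):
  File "r.py", line 3, in <module>
    print("t %.2f phi %.1f deg %.3f rad"%(st["clock"],phi,np.radians(phi)),"F",st["contact_force"].round(2),"M",st["moment"].round(3),"e6",st["effort"][5].round(3),"pos",st["position"].round(4),"w",st["width"].round(4))
                                                                                                                                                                                                      ^^^^^^^^^^^^^^^^^
AttributeError: 'float' object has no attribute 'round'
```

```bash
python3 -m crank '[[0,0,0.06,6,0,0,0],[0,0.01,0.12,12,0,0,0]]' 80 >/dev/null; python3 r.py
```

```text
Traceback (most recent call last):
  File "r.py", line 3, in <module>
    print("t %.2f phi %.1f deg %.3f rad"%(st["clock"],phi,np.radians(phi)),"F",st["contact_force"].round(2),"M",st["moment"].round(3),"e6",st["effort"][5].round(3),"pos",st["position"].round(4),"w",st["width"].round(4))
                                                                                                                                                                                                      ^^^^^^^^^^^^^^^^^
AttributeError: 'float' object has no attribute 'round'
```

Batching there was careless; the moves were still within plan (R to about 115°). Fix the reader.

```bash
sed -i 's/st\["width"\].round(4)/round(float(st["width"]),4)/' r.py; python3 r.py; python3 r.py
```

```text
t 12.88 phi 115.1 deg 2.008 rad F [ 2.39  1.44 -5.78] M [ 0.181 -0.318  0.442] e6 -0.292 pos [ 0.4885 -0.0991  0.0355] w 0.012
t 12.88 phi 115.1 deg 2.008 rad F [ 2.39  1.44 -5.78] M [ 0.181 -0.318  0.442] e6 -0.292 pos [ 0.4885 -0.0991  0.0355] w 0.012
```

```bash
python3 -c "
from h import *
to([.4568,.0678,.036],2.3)"
```

```text
t 12.875 shift [-0.07 15.23 -7.53] turn [-17.87   0.16   0.02] jaw now -15.6 q [-0.34   0.31   1.905  0.     0.924 -0.069]
```

```bash
python3 -m crank '[[0,0,0,0,0,0,4],[-1.5,0,0,0,0,0,4],[-4.2,0.6,-0.3,-3,0,0,4],[-4.2,5.4,-2.7,-10,0,0,4],[-4.2,10.2,-5,-17,0,0,4]]' 80
python3 - <<'E'
from h import *
st=manip.get_state();to([.4568,.0678,.036],2.3,st)
im=eyes.get_image("wrist");P=cloud(im);bars(im,P);cv2.imwrite("pics/w9.png",im["color"])
im=eyes.get_image("top");P=cloud(im);bars(im,P);cv2.imwrite("pics/t9.png",im["color"])
E
```

```text
clock: 13.5
position: [0.4667, 0.0131, 0.0782]
ee_rot: [0.708, -0.011, 0.706, 0.011]
contact_force: [0.3, 0.6, 0.1]
width: 0.0401
t 13.5 shift [ 4.22  5.5  -0.83] turn [-0.56  0.15  0.02] jaw now 1.7 q [-0.121  0.216  1.911 -0.     1.012 -0.152]
R 0
L 2219 ctr [456.6  67.2] size 45.8 13.0 heading -87.5
R 1
L 29
```

View pics/w9.png

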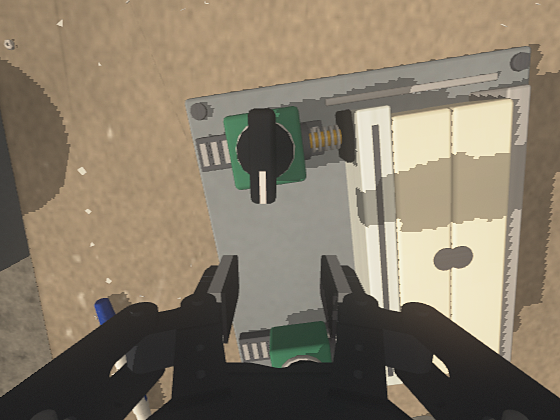

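```bash
python3 - <<'E'
import cv2
c=cv2.imread("pics/w9.png");cv2.imwrite("pics/w9c.png",cv2.resize(c[40:240,300:560],None,fx=3,fy=3,interpolation=cv2.INTER_CUBIC))
E
```

```text
(no output)
```

View pics/w9c.png

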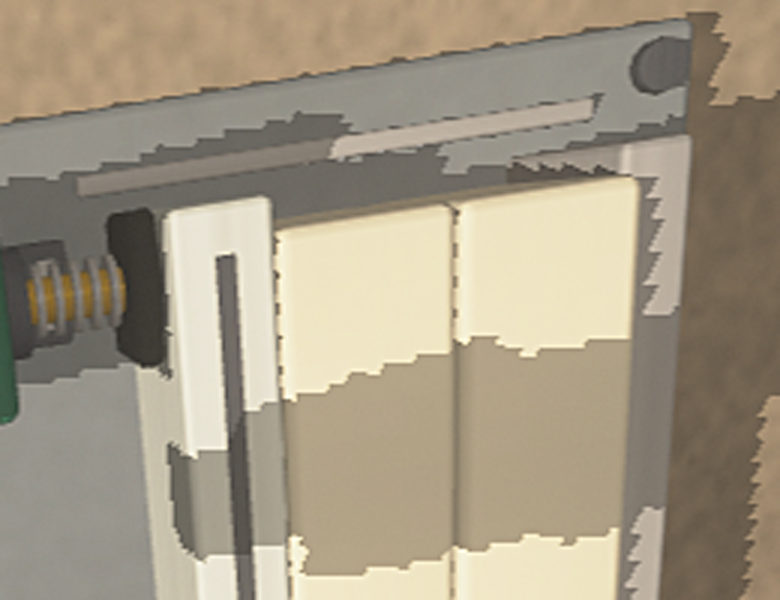

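```bash
python3 -m crank '[[0,5.4,-0.8,-0.5,0,0,4],[2,5.4,-0.8,-0.5,0,0,4],[4.2,5.4,-0.8,-0.5,0,0,4],[4.2,5.4,-0.8,-0.5,0,0,0],[4.2,5.4,-0.8,-0.5,0,0,0]]' 80; python3 r.py
```

```text
clock: 14.22
position: [0.4568, 0.0658, 0.0355]
ee_rot: [0.707, -0.012, 0.707, 0.012]
contact_force: [-1.0, -0.1, -3.1]
width: 0.0117
t 14.22 phi 97.5 deg 1.701 rad F [-0.96 -0.05 -3.11] M [0.014 0.173 0.178] e6 0.178 pos [0.4568 0.0658 0.0355] w 0.0117
```

```bash
python3 -m crank '[[0,0,0.03,2.5,0,0,0],[0,0.01,0.05,5,0,0,0]]' >/dev/null; python3 r.py
```

```text
t 14.47 phi 102.5 deg 1.790 rad F [-0.94  1.01 -2.88] M [0.065 0.14  0.323] e6 0.02 pos [0.4572 0.0659 0.0354] w 0.0118
```

```bash
python3 -m crank '[[0,0,0.03,2.5,0,0,0],[0,0.01,0.05,5,0,0,0]]' >/dev/null; python3 r.py
```

```text
t 14.72 phi 107.5 deg 1.877 rad F [-1.   -0.03 -3.06] M [-0.004  0.147  0.315] e6 0.049 pos [0.4576 0.066  0.0355] w 0.0116
```

```bash
python3 -m crank '[[0,0.01,0.03,2.5,0,0,0],[0,0.02,0.05,5,0,0,0]]' >/dev/null; python3 r.py
```

```text
t 14.97 phi 112.5 deg 1.964 rad F [-1.12  0.37 -2.04] M [-0.002  0.131  0.363] e6 0.066 pos [0.458  0.0661 0.0354] w 0.0119
```

```bash
python3 -m crank '[[0,0.01,0.03,2.5,0,0,0],[0,0.02,0.05,5,0,0,0]]' >/dev/null; python3 r.py
```

```text
t 15.22 phi 117.5 deg 2.051 rad F [-2.05  0.31 -1.86] M [0.11  0.167 0.389] e6 0.101 pos [0.4584 0.0662 0.0354] w 0.0121
```

```bash
python3 -c "
from h import *
to([.4886,-.0995,.036],-15.6)"
```

```text
t 15.225 shift [ -0.05 -14.82   7.99] turn [-2.42 -0.02  0.03] jaw now -18.0 q [-0.007  0.266  1.975 -0.     0.901  0.308]
```

```bash
python3 -m crank '[[0,0,0,0,0,0,4],[-1.5,0,0,0,0,0,4],[-4.2,-0.6,0.3,-1,0,0,4],[-4.2,-5.6,3,-2,0,0,4],[-4.2,-10.6,5.6,-2.4,0,0,4]]' 80
python3 - <<'E'
from h import *
st=manip.get_state();to([.4886,-.0995,.036],-15.6,st)
im=eyes.get_image("wrist");P=cloud(im);bars(im,P);cv2.imwrite("pics/w10.png",im["color"])
E
```

```text
clock: 15.85
position: [0.4812, -0.053, 0.0785]
ee_rot: [0.702, 0.095, 0.699, -0.095]
contact_force: [0.7, -0.6, 0.0]
width: 0.0403
t 15.85 shift [ 4.25 -4.29  1.93] turn [ 0.15  0.26 -0.02] jaw now -15.5 q [-0.254  0.238  1.878  0.     1.02   0.016]
R 1311 ctr [488.1 -99.3] size 46.2 13.0 heading 73.7
L 2228 ctr [457.1  61.9] size 34.2 13.8 heading 73.0
```

View pics/w10.png

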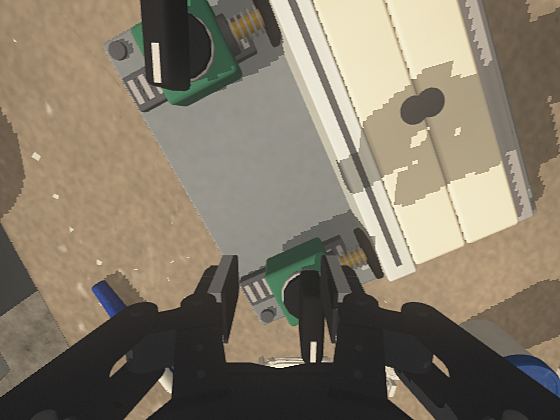

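```bash
python3 -m crank '[[0,-4.2,1.9,0.3,0,0,4],[2,-4.2,1.9,0.3,0,0,4],[4.2,-4.2,1.9,0.3,0,0,4],[4.2,-4.2,1.9,0.3,0,0,0],[4.2,-4.2,1.9,0.3,0,0,0]]' 80; python3 r.py
```

```text
clock: 16.52
position: [0.4889, -0.0979, 0.0356]
ee_rot: [0.702, 0.097, 0.699, -0.098]
contact_force: [4.5, -2.0, -9.4]
width: 0.0116
t 16.52 phi 115.4 deg 2.013 rad F [ 4.47 -1.96 -9.38] M [-0.237 -0.618  0.21 ] e6 0.263 pos [ 0.4889 -0.0979  0.0356] w 0.0116
```

```bash
python3 -m crank '[[0,0.01,0.02,1.5,0,0,0],[0,0.01,0.03,3,0,0,0]]' >/dev/null; python3 r.py
```

```text
t 16.77 phi 118.4 deg 2.066 rad F [ 5.27 -2.02 -8.88] M [-0.236 -0.724  0.379] e6 0.27 pos [ 0.4893 -0.098   0.0356] w 0.0115
```

```bash
python3 -m crank '[[0,0.01,0.02,1.5,0,0,0],[0,0.01,0.03,3,0,0,0]]' >/dev/null; python3 r.py
```

```text
t 17.02 phi 121.4 deg 2.119 rad F [ 5.49 -0.63 -7.76] M [-0.191 -0.703  0.513] e6 0.297 pos [ 0.4897 -0.098   0.0356] w 0.0117
```

```bash
python3 - <<'E'
from h import *
for i in range(6):
    eyes.get_image("top") ; s=manip.get_state();print(s["clock"],s["contact_force"].round(2),s["moment"].round(3),s["effort"][5].round(3),s["qpos"][5].round(4))
E
```

```text
17.075 [ 5.26 -1.44 -9.14] [-0.275 -0.69   0.348] 0.447 0.0464
17.125 [ 4.47 -2.84 -8.  ] [-0.31  -0.684  0.302] 0.374 0.0455
17.175 [ 5.74 -3.   -8.19] [-0.275 -0.695  0.283] 0.311 0.0453
17.225 [ 5.22 -1.77 -8.23] [-0.283 -0.758  0.267] 0.303 0.0453
17.275 [ 4.82 -2.85 -8.75] [-0.221 -0.713  0.293] 0.304 0.0453
17.325 [ 6.24 -2.05 -7.62] [-0.241 -0.735  0.259] 0.305 0.0453
```

```bash
python3 -m crank '[[0,0,0,0,0,0,4],[-1.5,0,0,0,0,0,4],[-4.2,0.3,0,0,0,0,4],[-6,4.3,-2,3,0,0,4],[-8,8.3,-4,6,0,0,4]]' 80
python3 - <<'E'
from h import *
im=eyes.get_image("wrist");P=cloud(im);bars(im,P);cv2.imwrite("pics/w11.png",im["color"])
np.save("w11.npy",P);to([.489,-.0985,.036],-22)
E
```

```text
clock: 17.95
position: [0.4802, -0.0042, 0.1163]
ee_rot: [0.686, 0.172, 0.686, -0.172]
contact_force: [0.9, -0.5, -0.9]
width: 0.04
R 0
L 1503 ctr [458.6  67.5] size 45.9 13.6 heading 72.4
t 18.0 shift [ 8.22 -8.44  5.43] turn [-6.07  0.05 -0.34] jaw now -28.1 q [-0.147  0.192  1.825  0.006  1.122  0.34 ]
```

View pics/w11.png

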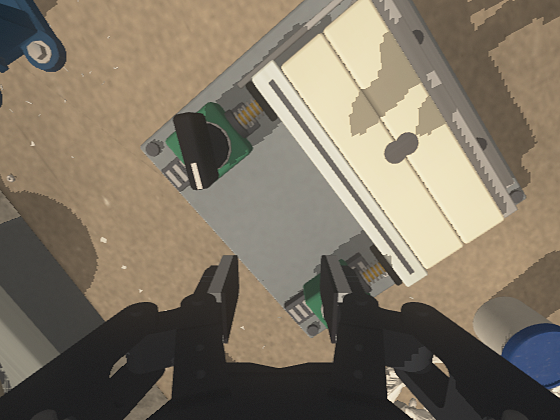

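```bash
cat > m.py <<'E'
from h import *
import sys
def meas(f,P,c):
    a=np.radians(9.5);e=np.array([np.cos(a),np.sin(a)]);n=np.array([-np.sin(a),np.cos(a)])
    U=P[...,:2]@e*1000;V=P[...,:2]@n*1000;Z=P[...,2]*1000
    m=(abs(Z-66)<5)
    def edge(mask,lo,hi,step=10,fn=min,name=""):
        pts=[]
        for v in np.arange(lo,hi,step):
            k=mask&(abs(V-v)<step/2)
            if k.sum()>5: pts.append((v,np.percentile(U[k],2 if fn is min else 98)))
        pts=np.array(pts)
        if len(pts)<4: print(name,"few");return
        p=np.polyfit(pts[:,0],pts[:,1],1);r=pts[:,1]-np.polyval(p,pts[:,0])
        k=abs(r)<2*r.std()+.3;p=np.polyfit(pts[k,0],pts[k,1],1);r=pts[k,1]-np.polyval(p,pts[k,0])
        print(name,"U at v=-100,-15,70:",np.polyval(p,[-100,-15,70]).round(2) if False else np.polyval(p,[-92.5-85,-92.5,-7.5]).round(2),"slope deg %.2f"%np.degrees(np.arctan(-p[0])),"rms %.2f n %d"%(r.std(),k.sum()),"v",pts[0,0],pts[-1,0])
    bright=c.min(-1)>70
    vr=V[m&bright];
    mm=m&bright&(U>480)&(U<660)
    print("v-range tops",np.percentile(V[mm],[.5,99.5]).round(1))
    lo,hi=np.percentile(V[mm],[3,97])
    edge(mm,lo,hi,10,min,"plate front")
    edge(m&(U>480)&(U<660),lo,hi,10,max,"tops back")
    b=(abs(Z-16)<4)
    edge(b&(U>380),lo,hi,10,min,"bed front")
    return U,V,Z
E
python3 - <<'E'
from m import *
P=np.load("w11.npy");c=cv2.imread("pics/w11.png")
U,V,Z=meas(None,P,c)
# knobs in bed coords
a=np.radians(9.5)
for n,q in(("L",(458.6,67.5)),("R",(488.9,-98.8))): print(n,(q[0]*np.cos(a)+q[1]*np.sin(a)).round(1),(-q[0]*np.sin(a)+q[1]*np.cos(a)).round(1))
for uv in [(255,100),(262,95),(385,262),(290,130),(300,150),(450,150)]: print(uv,U[uv[1],uv[0]].round(1),V[uv[1],uv[0]].round(1),Z[uv[1],uv[0]].round(1))
E
```

```text
v-range tops [-187.8    3.1]
plate front U at v=-100,-15,70: [520.82 519.98 519.14] slope deg 0.57 rms 0.06 n 17 v -181.00631248321028 -11.00631248321028
tops back U at v=-100,-15,70: [606.08 605.21 604.33] slope deg 0.59 rms 0.10 n 18 v -181.00631248321028 -11.00631248321028
bed front U at v=-100,-15,70: [411.73 410.39 409.06] slope deg 0.90 rms 0.86 n 17 v -181.00631248321028 -11.00631248321028
L 463.5 -9.1
R 465.9 -178.1
(255, 100) 510.7 -4.3 42.5
(262, 95) 517.0 -5.9 56.6
(385, 262) 516.7 -168.3 54.8
(290, 130) 518.2 -36.5 63.9
(300, 150) 515.2 -57.4 15.2
(450, 150) 599.6 -116.6 65.2
```

```bash
python3 -c "
from h import *
to([.4586,.0665,.036],-17.8)"
```

```text
t 18.0 shift [ 8.29  4.69 -5.02] turn [-10.27   0.06  -0.34] jaw now -28.1 q [-0.147  0.192  1.825  0.006  1.122  0.34 ]
```

```bash
python3 -m crank '[[2,2.3,-2.5,-5,0,0,4],[3.9,4.7,-5,-10.2,0,0,4],[6,4.7,-5,-10.2,0,0,4],[8.2,4.7,-5,-10.2,0,0,4],[8.2,4.7,-5,-10.2,0,0,0]]' 80
python3 -c "
from h import *
to([.4586,.0665,.036],-17.8)"
```

```text
clock: 18.62
position: [0.4602, 0.0591, 0.0328]
ee_rot: [0.7, 0.108, 0.698, -0.109]
contact_force: [3.6, -6.0, 15.0]
width: 0.0234
t 18.625 shift [-0.32  0.66 -0.38] turn [0.17 0.2  0.04] jaw now -17.6 q [-0.021  0.269  1.979 -0.002  0.89   0.288]
```

```bash
python3 -m crank '[[-0.3,0.3,-0.2,0,0,0,3],[-0.3,0.65,-0.35,0,0,0,3],[-0.3,0.65,-0.35,0,0,0,0],[-0.3,0.65,-0.35,0,0,0,0],[-0.3,0.65,-0.35,0,0,0,0]]' 80
python3 r.py; python3 -c "
from h import *
to([.4586,.0665,.036],-17.8)"
```

```text
clock: 19.25
position: [0.4586, 0.067, 0.0366]
ee_rot: [0.7, 0.109, 0.698, -0.109]
contact_force: [1.9, -0.9, 5.9]
width: 0.0119
t 19.25 phi 117.2 deg 2.046 rad F [ 1.89 -0.86  5.88] M [ 0.002 -0.213  0.103] e6 0.114 pos [0.4586 0.067  0.0366] w 0.0119
t 19.25 shift [ 0.06 -0.04  0.01] turn [ 0.09  0.14 -0.04] jaw now -17.7 q [-0.005  0.263  1.975 -0.     0.9    0.304]
```

```bash
python3 -m crank '[[0,0,0.01,1.2,0,0,0]]' >/dev/null; python3 r.py; python3 -m crank '[[0,0,0.01,1,0,0,0]]'>/dev/null; python3 r.py; python3 -m crank '[[0,0.01,0.01,1,0,0,0]]' >/dev/null; python3 r.py; python3 -m crank '[[0,0,0.01,1,0,0,0]]' >/dev/null; python3 r.py
```

```text
t 19.38 phi 118.4 deg 2.066 rad F [1.24 0.08 6.3 ] M [ 0.118 -0.184  0.366] e6 0.255 pos [0.4587 0.067  0.0366] w 0.0115
t 19.50 phi 119.4 deg 2.084 rad F [ 0.83 -0.01  6.55] M [ 0.139 -0.213  0.456] e6 0.31 pos [0.4588 0.067  0.0366] w 0.0119
t 19.62 phi 120.4 deg 2.101 rad F [1.33 0.   6.77] M [ 0.079 -0.148  0.425] e6 0.311 pos [0.4589 0.067  0.0366] w 0.0121
t 19.75 phi 121.4 deg 2.119 rad F [2.03 0.74 5.81] M [ 0.122 -0.165  0.416] e6 0.322 pos [0.459  0.067  0.0366] w 0.012
```

```bash
python3 -c "
from h import *
to([.4894,-.0988,.037],-21.9)"; python3 -m crank '[[0,0,0,0,0,0,4],[-1.5,0,0,0,0,0,4],[-4.2,-0.6,0.3,0,0,0,4],[-4.2,-5.6,3,0,0,0,4],[-4.2,-10.4,5.8,0,0,0,4]]' 80
python3 -c "
from h import *
to([.4894,-.0988,.037],-21.9)"
```

```text
t 19.75 shift [ -0.03 -14.26   9.  ] turn [ 0.01  0.13 -0.06] jaw now -21.9 q [-0.005  0.264  1.974  0.     0.901  0.377]
clock: 20.38
position: [0.4718, -0.0516, 0.0776]
ee_rot: [0.694, 0.134, 0.695, -0.134]
contact_force: [0.2, -0.8, 0.5]
width: 0.0402
t 20.375 shift [ 4.06 -3.73  3.4 ] turn [ 0.09 -0.09 -0.01] jaw now -21.8 q [-2.560e-01  2.300e-01  1.894e+00  1.000e-03  1.020e+00  1.240e-01]
```

```bash
python3 -m crank '[[0,-3.85,3.2,0,0,0,4],[2,-3.85,3.2,0,0,0,4],[4.15,-3.85,3.2,0,0,0,4],[4.15,-3.85,3.2,0,0,0,0],[4.15,-3.85,3.2,0,0,0,0]]' 80; python3 r.py
```

```text
clock: 21.0
position: [0.4891, -0.0993, 0.0361]
ee_rot: [0.695, 0.134, 0.694, -0.134]
contact_force: [5.1, -2.0, -10.5]
width: 0.012
t 21.00 phi 121.4 deg 2.118 rad F [  5.06  -2.02 -10.55] M [-0.381 -0.657  0.252] e6 0.321 pos [ 0.4891 -0.0993  0.0361] w 0.012
```

```bash
python3 -m crank '[[-0.03,0,0.04,0.6,0,0,0]]' >/dev/null; python3 r.py; python3 -m crank '[[0,0,0.01,1,0,0,0]]'>/dev/null; python3 r.py; python3 -m crank '[[0,0.01,0.01,1,0,0,0]]' >/dev/null; python3 r.py
```

```text
t 21.12 phi 121.9 deg 2.128 rad F [  4.92  -2.46 -14.  ] M [-0.34  -0.683  0.446] e6 0.369 pos [ 0.489  -0.0993  0.0362] w 0.0119
t 21.25 phi 123.0 deg 2.146 rad F [  5.23  -1.89 -13.57] M [-0.377 -0.733  0.452] e6 0.341 pos [ 0.4892 -0.0993  0.0362] w 0.0118
t 21.38 phi 124.0 deg 2.163 rad F [  4.39  -2.11 -13.27] M [-0.44  -0.716  0.518] e6 0.357 pos [ 0.4893 -0.0993  0.0362] w 0.012
```

```bash
python3 -m crank '[[0,0,0,0,0,0,4],[-1.5,0,0,0,0,0,4],[-4.2,0.3,0,0,0,0,4],[-6,4.3,-2.5,0,0,0,4],[-8,8.3,-5,-1,0,0,4]]' 80
python3 -m crank '[[-1,0,0,0,0,0,4],[-2,0,0,0,0,0,4]]' 80
python3 - <<'E'
from m import *
im=eyes.get_image("wrist");P=cloud(im);bars(im,P);cv2.imwrite("pics/w12.png",im["color"]);meas(None,P,im["color"])
print(manip.get_state()["contact_force"])
im=eyes.get_image("side");cv2.imwrite("pics/s12.png",im["color"])
E
```

```text
clock: 22.0
position: [0.477, -0.0015, 0.1182]
ee_rot: [0.692, 0.145, 0.692, -0.144]
contact_force: [0.9, 0.8, -0.4]
width: 0.0398
clock: 22.25
position: [0.4774, -0.0027, 0.1377]
ee_rot: [0.693, 0.144, 0.692, -0.144]
contact_force: [0.2, -0.5, -0.3]
width: 0.0404
R 16
L 1225 ctr [459.2  67.6] size 44.8 13.4 heading 68.4
v-range tops [-188.1    3.2]
plate front U at v=-100,-15,70: [520.69 519.87 519.06] slope deg 0.55 rms 0.07 n 17 v -181.21679621860955 -11.216796218609545
tops back U at v=-100,-15,70: [606.14 605.24 604.34] slope deg 0.61 rms 0.14 n 18 v -181.21679621860955 -11.216796218609545
bed front U at v=-100,-15,70: [411.14 410.16 409.19] slope deg 0.66 rms 1.00 n 18 v -181.21679621860955 -11.216796218609545
[0.83395918 0.41014299 0.45427185]
```

View pics/w12.png

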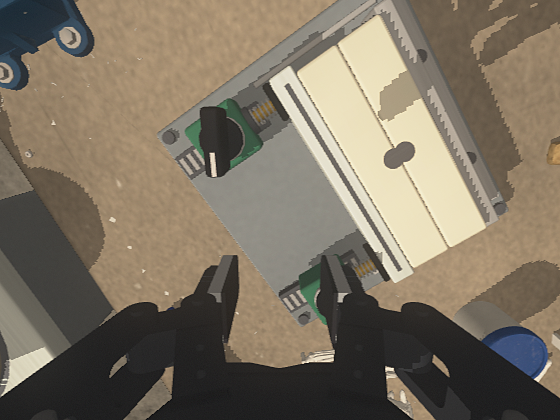

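View pics/s12.png

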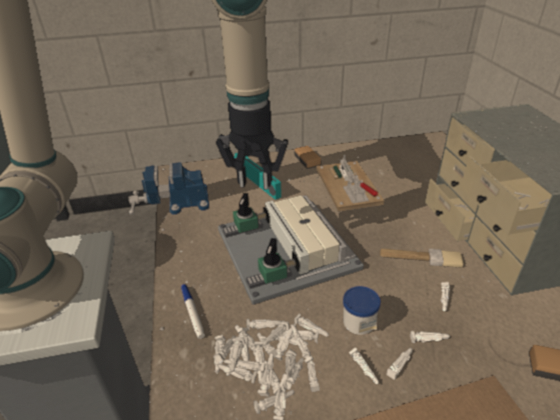

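```bash
python3 -c "
from rig import manip
print(manip.sign_off())"
```

```text
the job is handed in; nothing more can be done
None
```

I closed the mould and handed the job in at about 22 s. I turned the two black knobs clockwise by turns, never more than about 0.75 rad (43°) apart, which is roughly 1.5° of plate skew at the most.

**Knob angles:** the left knob ended at about 2.12 rad and the right at about 2.16 rad. By feel, all bore first at about 1.8 rad.

**Buffer forces:** I worked these out from the wrist torque above the measured running friction of about 0.285 N m. They come to about 24 N on the left and 28–32 N on the right. Torque noise makes this good to about ±4 N. A faster reading on the right knob, at 2.12 rad, gave 0.51 N m, which alone would mean about 38 N. Slower turning over the next 0.04 rad gave 0.45–0.52 N m, so I went by the slow readings.

**Last checks:**
- **Plate:** it lies parallel to the mould's back within 0.1°. It did not move over the last turns of either knob, so the mould is shut against the stop.
- **Tub and turquoise bar:** I stayed clear of both, and in the last side picture the tub stands where it did at the start.
- **Gripper:** it is open and clear of everything.

**What disagreed:**
- **Fingertip position:** the cameras showed the real fingertips about 40 mm behind the TCP that the robot reports. My first grasp therefore closed on air above the right knob. I corrected the height after that.
- **Light touch on the left knob:** one descent there was 7 mm off and pressed with about 15 N before I corrected it.
- **Buffer squeeze:** the camera-measured distance from each knob to the plate was about 2 mm too large to show how far the springs were pressed in, so I relied on torque for the forces.

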